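# Swap the finial and the urn on the carver's carrying board

## Robot

A 6-joint arm with a two-finger parallel gripper is mounted at the origin on the work surface. World frame = base frame: x ahead of the robot, y to its left, z up, the work surface at z = 0. Lengths are in m, angles in rad, forces in N, time in s.
With the tool pointing down it reaches from about 0.3 to 0.875 m from the base axis. Payload 6.4 kg.
Tool frame: the origin (TCP) lies where the fingers leave the gripper's body, on its centre line; the fingertips stand 73 mm ahead of it and the grasp point (between the pads) lies 54 mm ahead of it; z points along the fingers, y is the line along which they close (so a half turn about z gives the same grasp; the last joint's range is limited). The gripper opens to 85 mm and grips with 20 to 120 N. Pads are 22 mm wide; open, the fingers measure 114 mm over their backs; the gripper's body (76 mm by 85 mm) begins 54 mm behind the grasp point. The pads swing forward as they close: fully open they stand 13 mm farther back than shut.
Start: joints at [-1.532, 0.181, 1.607, -0, 1.354, -0.206], TCP at [0.139, -0.558, 0.304] pointing down, gripper open.
Joint ranges: [-2.99, 2.99], [-0.89, 2.07], [0.3, 2.58], [-1.14, 4.28], [0, 2.63], [-3.12, 3.12]. Speed limits (rad/s): [2.57, 2.57, 3.01, 3.14, 3.14, 3.14].

## Interface

Orientations are given as a unit quaternion [w, x, y, z].
In Python, from bench import ctrl gives the robot as it stands.
- The arm moves only by the tool carry_out, never from a script. Its argument "steps" is one flat list of numbers, 7 for each row, row after row: the shift along the tool's x, y, z in m, then the turn, a rotation vector about the tool's x, y, z in rad, then the opening, from 0 (shut) to 1 (fully open). In form: [dx, dy, dz, wx, wy, wz, claw, dx, dy, dz, wx, wy, wz, claw, ...]. A call has 1 to 20 rows; each row is the pose to reach, as a shift and turn from the pose commanded when the call began, along the tool's axes at that moment; what a row does not reach only later rows make up. A row lasts 1/10 s, in which the tool goes at most 50 mm and 8.59 degrees, less where a joint would pass 70% of its speed; a pose out of reach is approached as far as the arm can. A call with a gripper value outside its range is refused whole. The fingers move at their own pace and stop on an object; the grip force is fixed at half the most. Time passes only in rows, so rows that repeat a pose let the fingers close. It gives the time, the measured TCP pose, the force, the opening and the grip force at its end, in the units of the state.
- ctrl.get_obs(): the state, without advancing time (a new reading comes with each control period).
- ctrl.camera(name): name is "scene" or "top"; returns the picture (384x512x3 uint8, red, green, blue); there is no depth.
- ctrl.camera_params(name): a dict with "vertical_fov" (degrees; the focal length in pixels is half the picture's height over the tangent of half this angle, whatever the lens; pixels are square), "cx", "cy" (the principal point, pixels), "k1" (the pictures are not rectified: a ray, as slopes to the right and down, at radius r is drawn at 1 + k1 r^2 times it, then the intrinsics apply), "cam_to_world" (4x4, takes a point from camera to world coordinates). Camera axes: x right, y down, z forward; pixel columns grow to the right and rows downward; lengths in m; the calibration is good to about 2 mm. A picture is of the moment at which its call begins. camera_params takes no time and is no camera call.
- ctrl.hand_in(): hands the job in; it is judged then, once.
The state is a dict: "time_s": time; "q": joint angles; "dq": joint speeds; "joint_efforts": joint torques, N m; "eef_pos": TCP position; "eef_rot": TCP orientation; "wrist_force": force on the tool from outside, world axes, zero at the start; "torque": the same for the moment, N m; "opening": opening from 0.0 (shut) to 1.0 (fully open); "grasp_force": force on a finger pad.
Only numpy, scipy, OpenCV 4.12 (cv2) and the standard library are available. Lean on these libraries where they do the work, as an engineer would, in place of code of your own. Each camera call takes 0.05 s, during which the arm holds its last target. There are 200 camera calls.

## Task

Make the two turned wooden pieces on the carrying board, the tall finial and the squat urn, change places: turn the dark wooden keeper between them clear of their feet, then swap them so that each ends up standing upright in the middle of the cork disc that the other one had (the bare plywood offcut beside the board is free for parking one meanwhile). When both stand there, turn the keeper back across the board so that its arms lie over both feet again. Set the pieces down gently, without dropping or tipping them, and leave the other things on the bench where they are.

Things in the scene. Friction and masses are not known exactly. Their poses are not given: they have to be found in the camera images.
- finial: Tall slim turned finial, 172 mm high. Pale wood, round about z; origin at the centre of its underside. Foot: flange 84 mm across, 12 mm thick; above it a stem 26 mm across to 34 mm. Belly 54 mm across at 82 mm; best gripped by its round head, a cylinder 40 mm across from 134 to 162 mm above the underside (neck 24 mm across below it). About 0.26 kg.
- urn: Squat turned urn, 130 mm high. Pale wood, round about z; origin at the centre of its underside. Foot: flange 84 mm across, 12 mm thick; above it a stem 26 mm across to 34 mm. Belly 74 mm across at 68 mm; best gripped by its knob, a cylinder 34 mm across from 99 to 123 mm above the underside (neck 22 mm across at 88 to 94 mm, shoulder 56 mm across at 84 mm). About 0.32 kg.
- board: Fixed pale wooden carrying board, 200 mm (its x) by 370 mm (its y) and 18 mm thick, lying on the bench; origin at the centre of its underside. Two cork discs, 86 mm across and 2 mm thick, lie on it 120 mm either side of the middle along its y. At the start one piece stands on each disc.
- disc_left (a point): Centre of the top face of the cork disc on the board's +y side, 20 mm above the bench: the piece's underside rests at this height.
- disc_right (a point): Centre of the top face of the cork disc on the board's -y side, 20 mm above the bench.
- keeper (a joint): Angle of the dark wooden keeper (turn-button) that swivels about a vertical pin in the middle of the board: 0 = arms along the board's y, over both feet (locked; starts below 0.12); grows anticlockwise from above to a stop at 1.5, arms along the board's x. Over 1.0 the feet are free. Stays where left (friction 0.12 N m).
- keeper_grip (a point): Where to pinch the keeper's grip: on its pin axis, 70 mm above the bench; turns with it, y along the arms, z up. The grip is an upright block 56 mm along the arms, 22 mm thick across them, top 85 mm above the bench. The arms below: a bar 190 mm long, 26 mm wide, 36 to 45 mm above the bench; feet on the discs reach 32 mm.
- offcut: Fixed bare plywood offcut, 130 by 130 mm and 18 mm thick, flat on the bench; origin at the centre of its underside. Empty parking place.
- gouge_a: Bystander: carving gouge lying in front of the board, 210 mm long (its x), 22 mm high; pale handle to -x, steel blade to +x; origin under the middle.
- gouge_b: Bystander: a second such gouge, lying in front of the offcut.
- block: Bystander: pale wooden block 70 x 110 x 45 mm behind the board; origin at the centre of its underside.
- pawn: Bystander: small turned pawn 40 mm across, 76 mm high, behind the board; origin at the centre of its underside.
- mallet: Bystander: dark carver's mallet standing on its head, 84 mm across, 200 mm high, left of the board; origin at the centre of its underside.
- bun: Bystander: rough-carved round pot blank, 80 mm across, 74 mm high, behind the offcut; origin at the centre of its underside.
- tape: Bystander: round tape measure lying flat, 66 mm across, 26 mm high, right of the offcut; origin at the centre of its underside.

How it is judged:
By the outcome, as a careful person would: the job done as asked, in the order asked, and still so for the second after the job is handed in, with the robot touching nothing.
It also fails if it takes over 72 s, if anything falls off the work surface, if the arm or the gripper's body presses on something with over 40 N, if the wrist force passes 120 N, or if a joint passes its speed limit or range.

## Working session

There is one attempt and no reset: what is moved stays moved. The work goes in short steps, Python scripts to look and compute and a tool call to move; the robot and the scene stay as the last step left them, time stands still between calls to the robot, and variables do not carry over. Pictures are saved under pics/ and viewed, at most 11 in all, crops included, and the job is handed in when it is done.

Besides the shell and the picture viewer there is one more tool, called as name(argument=value, ...) on one line, values as JSON. carry_out: Moves the arm, as the interface text tells. Its arguments: {"type":"object","properties":{"steps":{"type":"array"}},"required":["steps"]}

```bash
ls; mkdir -p pics
python3 - <<'E'
from bench import ctrl
import cv2,numpy as np
for n in ("scene","top"):
    im=ctrl.camera(n); cv2.imwrite(f"pics/{n}0.png",im[:,:,::-1])
    p=ctrl.camera_params(n); print(n,{k:(np.round(v,4).tolist()) for k,v in p.items()})
o=ctrl.get_obs(); print({k:np.round(v,4).tolist() for k,v in o.items()})
E
```

```text
pics
scene {'vertical_fov': 57.2814, 'cx': 255.583, 'cy': 197.1395, 'k1': -0.026, 'cam_to_world': [[0.2315, 0.7614, -0.6055, 1.1825], [0.9728, -0.1751, 0.1518, -0.1202], [0.0096, -0.6242, -0.7812, 0.8877], [0.0, 0.0, 0.0, 1.0]]}
top {'vertical_fov': 54.5697, 'cx': 252.283, 'cy': 189.2435, 'k1': -0.0669, 'cam_to_world': [[0.0729, -0.9732, 0.2181, 0.3036], [-0.9973, -0.0713, 0.0152, 0.0028], [0.0008, -0.2186, -0.9758, 1.2915], [0.0, 0.0, 0.0, 1.0]]}
{'time_s': 0.1, 'q': [-1.5323, 0.1815, 1.6079, 0.0, 1.3538, -0.2063], 'dq': [-0.0002, -0.0026, -0.0023, -0.0005, -0.0007, -0.0002], 'joint_efforts': [-0.0003, -44.5878, -35.2239, -0.0002, 0.0042, -0.0], 'eef_pos': [0.1394, -0.5575, 0.3031], 'eef_rot': [-0.0008, 0.9925, 0.1221, 0.0001], 'wrist_force': [-0.1414, -0.5234, 0.1171], 'torque': [0.0212, 0.0315, 0.0203], 'grasp_force': 0.0, 'opening': 1.0013}
```

View pics/scene0.png

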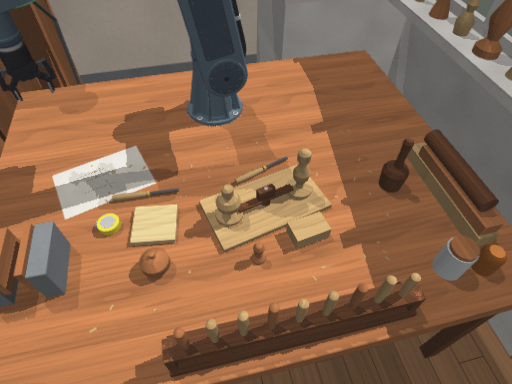

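View pics/top0.png

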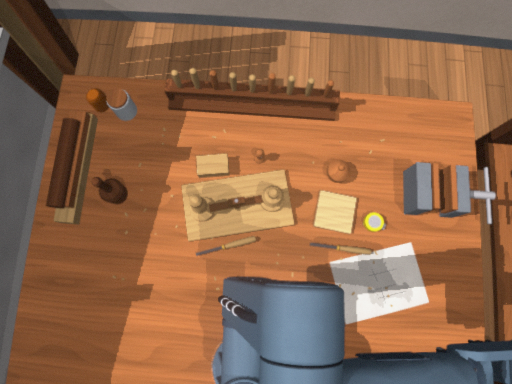

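The scene view shows the finial on the board's +y side (top at about 303,155) and the urn on the -y side (knob at about 228,190). The offcut is at about (155,225). In the top view the board corners are near (182,186), (287,171), (295,222) and (188,240). I'll enlarge both areas.

```bash
cat > h.py <<'E'
import numpy as np,cv2
from scipy.optimize import least_squares
from bench import ctrl
P={n:ctrl.camera_params(n) for n in("scene","top")}
def proj(n,X):
    p=P[n];T=np.array(p["cam_to_world"]);X=np.atleast_2d(X)
    c=(X-T[:3,3])@T[:3,:3];s=c[:,:2]/c[:,2:]
    s=s*(1+p["k1"]*(s**2).sum(1,keepdims=True))
    f=192/np.tan(np.radians(p["vertical_fov"]/2))
    return s*f+[p["cx"],p["cy"]]
def tri(obs): # list of (cam,(u,v)) -> point, residual px
    r=least_squares(lambda X:np.concatenate([proj(n,X)[0]-uv for n,uv in obs]),[.5,0,.05])
    return r.x,np.abs(r.fun).max()
def onz(n,uv,z):
    r=least_squares(lambda X:proj(n,[X[0],X[1],z])[0]-uv,[.5,0]);return r.x
def crop(im,u0,u1,v0,v1,k,fn):
    c=cv2.resize(im[v0:v1,u0:u1,::-1],None,fx=k,fy=k,interpolation=cv2.INTER_CUBIC)
    for u in range((u0+9)//10*10,u1,10):
        cv2.line(c,((u-u0)*k,0),((u-u0)*k,4 if u%50 else 12),(255,0,0),1)
        if u%20==0: cv2.putText(c,str(u),((u-u0)*k-10,22),0,.35,(255,0,0),1)
    for v in range((v0+9)//10*10,v1,10):
        cv2.line(c,(0,(v-v0)*k),(6,(v-v0)*k),(255,0,0),1); cv2.putText(c,str(v),(8,(v-v0)*k+4),0,.35,(255,0,0),1)
    cv2.imwrite(fn,c)
E
python3 - <<'E'
from h import *
crop(cv2.imread("pics/scene0.png")[:,:,::-1],195,340,140,248,5,"pics/s1.png")
crop(cv2.imread("pics/top0.png")[:,:,::-1],175,365,155,245,4,"pics/t1.png")
E
```

```text
(no output)
```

View pics/s1.png

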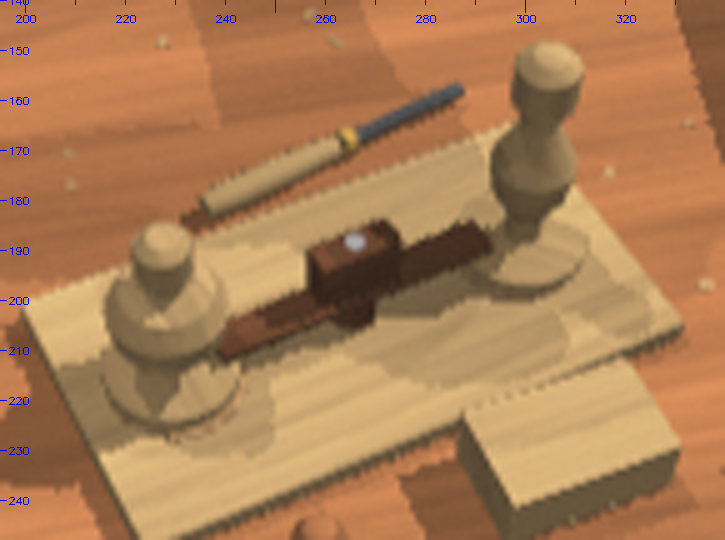

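View pics/t1.png

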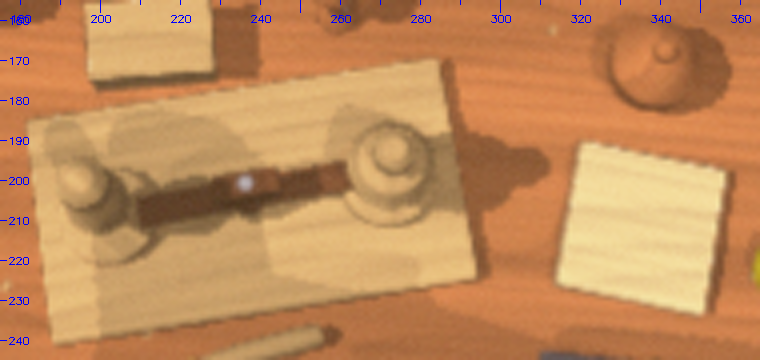

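Run:
```python
from h import *
g={n:cv2.cvtColor(cv2.imread(f"pics/{n}0.png"),cv2.COLOR_BGR2GRAY) for n in("scene","top")}
def sub(n,pts): return cv2.cornerSubPix(g[n],np.float32(pts)[:,None].copy(),(3,3),(-1,-1),(3,50,.01))[:,0]
# corners in board-local (x,y): x ahead(+), y left(+)
B={"top":[((1,1),(182,185.5)),((1,-1),(284.5,170)),((-1,-1),(294.2,224.2)),((-1,1),(188.2,240.7))],
   "scene":[((-1,-1),(199.4,202)),((1,1),(331.6,205)),((1,-1),(222.5,246.5))]}
O={"top":[((1,1),(320,190.5)),((1,-1),(357,198)),((-1,-1),(351.2,233.7)),((-1,1),(314,225.7))]}
def fit(D,hx,hy,x0,freez):
    obs=[(n,np.array(l)*[hx,hy],s) for n in D for (l,_),s in zip(D[n],sub(n,[p for _,p in D[n]]))]
    for n in D: print(n,np.round(sub(n,[p for _,p in D[n]]),1).tolist())
    def f(p):
        c,s=np.cos(p[2]),np.sin(p[2]);R=np.array([[c,-s],[s,c]]);z=p[3] if freez else .018
        return np.concatenate([proj(n,[*(p[:2]+R@l),z])[0]-uv for n,l,uv in obs])
    r=least_squares(f,x0,loss="soft_l1");print(np.round(r.x,4),np.round(f(r.x),1));return r.x
b=fit(B,.1,.185,[.5,0,-.1,.018],True); b=fit(B,.1,.185,[.5,0,-.1],False)
o=fit(O,.065,.065,[.5,-.3,.1],False)
c,s=np.cos(b[2]),np.sin(b[2])
print("discL",b[:2]+.12*np.array([-s,c]),"discR",b[:2]-.12*np.array([-s,c]))
for nm,a,t in [("pin",(266,188.4),(236.2,200.7)),("finial top",(304.6,153.2),(195.7,200.5)),("urn top",(227.6,188.6),(273.7,193))]:
    print(nm,tri([("scene",a),("top",t)]))
for e,uv,n in [("R",(291.8,186.5),"scene"),("L",(209.2,207.5),"top"),("R2",(261.7,199.5),"top")]: print(e,onz(n,uv,.045))
print("flange scene fin/urn",onz("scene",(300.4,191),.032),onz("scene",(229.2,216.6),.032))
```

```text
top [[181.89999389648438, 184.89999389648438], [284.3999938964844, 169.8000030517578], [293.6000061035156, 224.0], [187.5, 240.1999969482422]]
scene [[199.3000030517578, 201.5], [330.8999938964844, 204.3000030517578], [222.5, 246.5]]
[0.5311 0.0725 0.2238 0.0127] [-0.8 -0.2 -0.1 -0.3  0.4  0.7 -0.   0.7 -1.3 -1.6  0.5  0.5  0.2  3.2]
top [[181.89999389648438, 184.89999389648438], [284.3999938964844, 169.8000030517578], [293.6000061035156, 224.0], [187.5, 240.1999969482422]]
scene [[199.3000030517578, 201.5], [330.8999938964844, 204.3000030517578], [222.5, 246.5]]
[0.5312 0.0723 0.2223] [-1.  -0.7  0.1 -0.6  0.6  0.6 -0.3  0.4 -1.5 -2.7  0.8 -0.4 -0.1  2.3]
top [[319.79998779296875, 190.60000610351562], [356.29998779296875, 198.39999389648438], [350.70001220703125, 232.89999389648438], [313.6000061035156, 224.8000030517578]]
[ 0.5304 -0.2702 -0.1419] [ 0.2 -0.9  0.1 -1.  -0.2  0.8 -0.2  1. ]
discL [0.50473255 0.18933071] discR [ 0.55763599 -0.04476591]
pin (array([0.53172212, 0.07338342, 0.08138036]), np.float64(0.46508064230215496))
finial top (array([0.50542829, 0.19154512, 0.17700258]), np.float64(0.566694726267599))
urn top (array([ 0.55442574, -0.04532249,  0.13843685]), np.float64(0.7989088268267892))
R [0.51311744 0.16467883]
L [0.50808128 0.16348394]
R2 [ 0.54876964 -0.01251797]
flange scene fin/urn [0.52680016 0.19016489] [ 0.57382509 -0.04777115]
```

```bash
cat > g.py <<'E'
import sys,numpy as np
from scipy.spatial.transform import Rotation as Ro
from bench import ctrl
# usage: g.py x,y,z,psi ... -> shift along tool axes and turn for each waypoint; tool kept pointing down
o=ctrl.get_obs();q=o["eef_rot"];R=Ro.from_quat([*q[1:],q[0]]);p=np.array(o["eef_pos"])
x=R.as_matrix()[:,0];print("t%.2f pos"%o["time_s"],np.round(p,4),"psi %.3f"%np.arctan2(x[1],x[0]),"q",np.round(o["q"],2),"F",np.round(o["wrist_force"],1),"op %.3f gf %.1f"%(o["opening"],o["grasp_force"]))
for a in sys.argv[1:]:
    t=[float(v) for v in a.split(",")];c,s=np.cos(t[3]),np.sin(t[3])
    Rt=Ro.from_matrix(np.array([[c,s,0],[s,-c,0],[0,0,-1]]))
    print(a,np.round(R.inv().apply(np.array(t[:3])-p),4),np.round((R.inv()*Rt).as_rotvec(),3))
E
python3 g.py .5315,.073,.304,1.82
```

```text
t0.10 pos [ 0.1394 -0.5575  0.3031] psi 0.245 q [-1.53  0.18  1.61  0.    1.35 -0.21] F [-0.1 -0.5  0.1] op 1.001 gf 0.0
.5315,.073,.304,1.82 [ 0.5333 -0.5166  0.    ] [-1.000e-03 -1.000e-03 -1.575e+00]
```

carry_out(steps=[0.5333, -0.5166, 0, 0, 0, -1.575, 1, 0.5333, -0.5166, 0, 0, 0, -1.575, 1, 0.5333, -0.5166, 0, 0, 0, -1.575, 1, 0.5333, -0.5166, 0, 0, 0, -1.575, 1, 0.5333, -0.5166, 0, 0, 0, -1.575, 1, 0.5333, -0.5166, 0, 0, 0, -1.575, 1, 0.5333, -0.5166, 0, 0, 0, -1.575, 1, 0.5333, -0.5166, 0, 0, 0, -1.575, 1, 0.5333, -0.5166, 0, 0, 0, -1.575, 1, 0.5333, -0.5166, 0, 0, 0, -1.575, 1, 0.5333, -0.5166, 0, 0, 0, -1.575, 1, 0.5333, -0.5166, 0, 0, 0, -1.575, 1, 0.5333, -0.5166, 0, 0, 0, -1.575, 1, 0.5333, -0.5166, 0, 0, 0, -1.575, 1, 0.5333, -0.5166, 0, 0, 0, -1.575, 1, 0.5333, -0.5166, 0, 0, 0, -1.575, 1, 0.5333, -0.5166, 0, 0, 0, -1.575, 1, 0.5333, -0.5166, 0, 0, 0, -1.575, 1])

```text
time_s: 1.9
eef_pos: [0.531, 0.072, 0.3035]
eef_rot: [-0.0, 0.614, 0.789, -0.0]
wrist_force: [-0.4, -0.5, 0.4]
opening: 0.999
grasp_force: 0.0
```

```bash
python3 g.py .5315,.073,.180,1.82 .5315,.073,.126,1.82
python3 - <<'E'
from h import *
crop(ctrl.camera("scene"),195,340,110,248,4,"pics/s2.png")
E
```

```text
t1.90 pos [0.531  0.072  0.3035] psi 1.819 q [-0.09  0.09  1.7  -0.    1.34 -0.34] F [-0.4 -0.5  0.4] op 0.999 gf 0.0
.5315,.073,.180,1.82 [0.0008 0.0008 0.1235] [-0.001 -0.    -0.001]
.5315,.073,.126,1.82 [0.0008 0.0009 0.1775] [-0.001 -0.    -0.001]
```

View pics/s2.png

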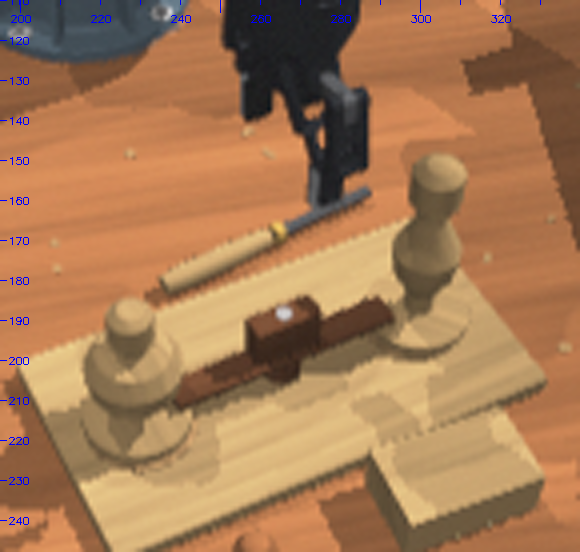

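The open gripper hangs over the keeper: one finger is at about (262,105) and the nearer one's tip at about (275,160). Both pieces and the keeper are unmoved. Next I descend and pinch the grip.

carry_out(steps=[0.001, 0.001, 0.04, 0, 0, 0, 1, 0.001, 0.001, 0.08, 0, 0, 0, 1, 0.001, 0.001, 0.11, 0, 0, 0, 1, 0.001, 0.001, 0.135, 0, 0, 0, 1, 0.001, 0.001, 0.155, 0, 0, 0, 0.8, 0.001, 0.001, 0.17, 0, 0, 0, 0.6, 0.001, 0.001, 0.177, 0, 0, 0, 0.5, 0.001, 0.001, 0.177, 0, 0, 0, 0.4, 0.001, 0.001, 0.177, 0, 0, 0, 0.3, 0.001, 0.001, 0.177, 0, 0, 0, 0.2, 0.001, 0.001, 0.177, 0, 0, 0, 0.1, 0.001, 0.001, 0.177, 0, 0, 0, 0.1, 0.001, 0.001, 0.177, 0, 0, 0, 0.1, 0.001, 0.001, 0.177, 0, 0, 0, 0.1])

```text
time_s: 3.35
eef_pos: [0.5314, 0.0732, 0.128]
eef_rot: [-0.0, 0.614, 0.79, -0.001]
wrist_force: [-8.9, -4.6, 6.1]
opening: 0.244
grasp_force: 59.5
```

```bash
python3 g.py .5315,.073,.126,3.19; python3 -c "
from bench import ctrl;print(ctrl.get_obs()['torque'])"
```

```text
t3.35 pos [0.5314 0.0732 0.128 ] psi 1.821 q [-0.08  0.33  1.82 -0.    0.99 -0.33] F [-8.9 -4.6  6.1] op 0.244 gf 59.5
.5315,.073,.126,3.19 [-0.0002  0.      0.002 ] [-3.000e-03 -1.000e-03 -1.369e+00]
[-0.55620469  1.08947158  0.04171917]
```

carry_out(steps=[0, -0.001, 0, 0, 0, 0, 0.1, 0, -0.001, 0, 0, 0, -0.08, 0.1, 0, -0.001, 0, 0, 0, -0.18, 0.1, 0, -0.001, 0, 0, 0, -0.28, 0.1, 0, -0.001, 0, 0, 0, -0.38, 0.1, 0, -0.001, 0, 0, 0, -0.48, 0.1, 0, -0.001, 0, 0, 0, -0.58, 0.1, 0, -0.001, 0, 0, 0, -0.68, 0.1, 0, -0.001, 0, 0, 0, -0.78, 0.1, 0, -0.001, 0, 0, 0, -0.88, 0.1, 0, -0.001, 0, 0, 0, -0.98, 0.1, 0, -0.001, 0, 0, 0, -1.08, 0.1, 0, -0.001, 0, 0, 0, -1.18, 0.1, 0, -0.001, 0, 0, 0, -1.26, 0.1, 0, -0.001, 0, 0, 0, -1.3, 0.1, 0, -0.001, 0, 0, 0, -1.3, 0.1])

```text
time_s: 4.95
eef_pos: [0.5316, 0.0737, 0.128]
eef_rot: [0.001, 0.011, 1.0, 0.0]
wrist_force: [-3.1, 0.9, 2.7]
opening: 0.245
grasp_force: 59.3
```

```bash
python3 g.py .5315,.073,.126,3.12; python3 -c "
from bench import ctrl;print(ctrl.get_obs()['torque'])"
```

```text
t4.95 pos [0.5316 0.0737 0.128 ] psi 3.120 q [-0.08  0.33  1.83  0.    0.99 -1.63] F [-3.1  0.9  2.7] op 0.245 gf 59.3
.5315,.073,.126,3.12 [ 0.0001 -0.0007  0.002 ] [0.    0.001 0.   ]
[0.08668043 0.46503433 0.10642912]
```

carry_out(steps=[0, 0, 0, 0, 0, 0, 0.5, 0, 0, 0, 0, 0, 0, 1, 0, 0, 0, 0, 0, 0, 1, 0, 0, 0, 0, 0, 0, 1, 0, 0, -0.03, 0, 0, 0, 1, 0, 0, -0.07, 0, 0, 0, 1, 0, 0, -0.12, 0, 0, 0, 1, 0, 0, -0.16, 0, 0, 0, 1, 0, 0, -0.172, 0, 0, 0, 1, -0.01, -0.04, -0.172, 0, 0, 0, 1, -0.02, -0.08, -0.172, 0, 0, 0, 1, -0.026, -0.118, -0.172, 0, 0, 0, 1, -0.026, -0.118, -0.172, 0, 0, 0, 1, -0.026, -0.118, -0.172, 0, 0, 0, 1])

```text
time_s: 6.35
eef_pos: [0.5544, -0.0457, 0.2979]
eef_rot: [-0.001, 0.012, 1.0, 0.0]
wrist_force: [-0.0, 0.5, -0.1]
opening: 1.003
grasp_force: 0.0
```

```bash
python3 g.py .556,-.0448,.184,3.12
python3 - <<'E'
from h import *
a=ctrl.camera("scene");b=ctrl.camera("top")
crop(a,195,335,110,250,4,"pics/a.png");crop(b,175,300,150,290,4,"pics/b.png")
cv2.imwrite("pics/m3.png",cv2.resize(np.hstack([cv2.imread("pics/a.png"),cv2.imread("pics/b.png")[:560]]),None,fx=.75,fy=.75,interpolation=3))
E
```

```text
t6.35 pos [ 0.5544 -0.0457  0.2979] psi 3.117 q [-0.3   0.15  1.66  0.    1.34 -1.84] F [-0.   0.5 -0.1] op 1.003 gf 0.0
.556,-.0448,.184,3.12 [-0.0017  0.0008  0.1139] [ 0.001 -0.002 -0.003]
```

View pics/m3.png

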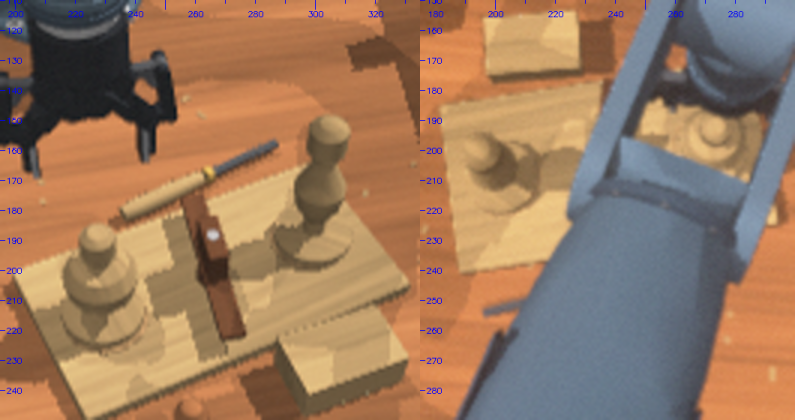

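The keeper now lies across the board's x, with its arms from (258,177) to (272,220) in the scene view, clear of both feet. The gripper is over the urn, whose knob is at (227,188). I descend on it.

carry_out(steps=[-0.002, 0.001, 0.04, 0, 0, 0, 1, -0.002, 0.001, 0.075, 0, 0, 0, 1, -0.002, 0.001, 0.1, 0, 0, 0, 0.9, -0.002, 0.001, 0.112, 0, 0, 0, 0.8, -0.002, 0.001, 0.114, 0, 0, 0, 0.7, -0.002, 0.001, 0.114, 0, 0, 0, 0.6, -0.002, 0.001, 0.114, 0, 0, 0, 0.5, -0.002, 0.001, 0.114, 0, 0, 0, 0.4, -0.002, 0.001, 0.114, 0, 0, 0, 0.3, -0.002, 0.001, 0.114, 0, 0, 0, 0.2, -0.002, 0.001, 0.114, 0, 0, 0, 0.2, -0.002, 0.001, 0.114, 0, 0, 0, 0.2, -0.002, 0.001, 0.114, 0, 0, 0, 0.2])

```text
time_s: 7.75
eef_pos: [0.5578, -0.0447, 0.1867]
eef_rot: [0.002, 0.011, 1.0, -0.001]
wrist_force: [-0.7, -1.3, 6.1]
opening: 0.378
grasp_force: 59.9
```

```bash
python3 g.py .556,-.0448,.264,3.12 .530,-.270,.264,3.12 .530,-.270,.182,3.12;  python3 -c "
from bench import ctrl;print(ctrl.get_obs()['torque'])"
```

```text
t7.75 pos [ 0.5578 -0.0447  0.1867] psi 3.120 q [-0.29  0.28  1.74 -0.    1.12 -1.84] F [-0.7 -1.3  6.1] op 0.378 gf 59.9
.556,-.0448,.264,3.12 [ 0.0015 -0.0002 -0.0773] [-0.001  0.003 -0.   ]
.530,-.270,.264,3.12 [ 0.0226 -0.226  -0.0771] [-0.001  0.003 -0.   ]
.530,-.270,.182,3.12 [ 0.0228 -0.2259  0.0049] [-0.001  0.003 -0.   ]
[-0.16442715  0.19665219  0.03810756]
```

carry_out(steps=[0, 0, -0.003, 0, 0, 0, 0.2, 0, 0, -0.008, 0, 0, 0, 0.2, 0, 0, -0.018, 0, 0, 0, 0.2, 0, 0, -0.035, 0, 0, 0, 0.2, 0, 0, -0.055, 0, 0, 0, 0.2, 0, 0, -0.07, 0, 0, 0, 0.2, 0, 0, -0.078, 0, 0, 0, 0.2, 0, 0, -0.08, 0, 0, 0, 0.2, 0, 0, -0.08, 0, 0, 0, 0.2])

```text
time_s: 8.65
eef_pos: [0.5566, -0.044, 0.2647]
eef_rot: [-0.0, 0.011, 1.0, 0.0]
wrist_force: [0.2, 0.4, -4.0]
opening: 0.373
grasp_force: 60.0
```

```bash
python3 g.py .530,-.270,.264,3.12;  python3 - <<'E'
from h import *
print(ctrl.get_obs()['torque'])
crop(ctrl.camera("scene"),110,340,110,260,3,"pics/s4.png")
E
```

```text
t8.65 pos [ 0.5566 -0.044   0.2647] psi 3.120 q [-0.29  0.18  1.69 -0.    1.27 -1.84] F [ 0.2  0.4 -4. ] op 0.373 gf 60.0
.530,-.270,.264,3.12 [ 0.0217 -0.2266  0.0007] [ 0. -0. -0.]
[-0.01872287 -0.04150335  0.00854587]
```

View pics/s4.png

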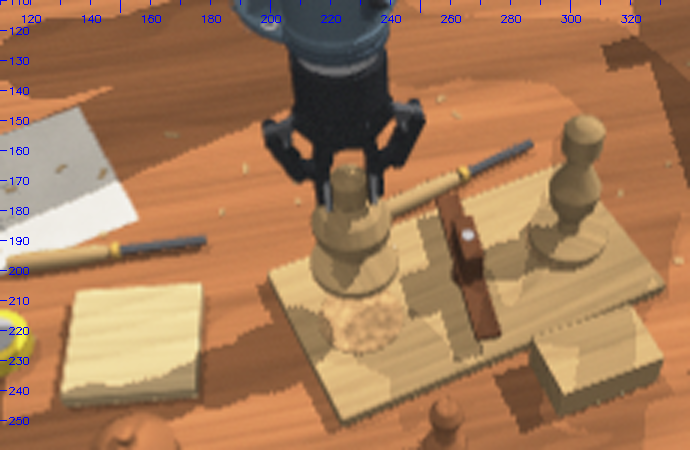

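The urn hangs upright in the gripper at about (225,190), over the bared cork disc, whose lower edge is at about (231,228). The finial and keeper are unmoved. I carry the urn to the offcut.

carry_out(steps=[0.001, -0.008, 0, 0, 0, 0, 0.2, 0.003, -0.025, 0, 0, 0, 0, 0.2, 0.005, -0.05, 0, 0, 0, 0, 0.2, 0.008, -0.08, 0, 0, 0, 0, 0.2, 0.011, -0.11, 0, 0, 0, 0, 0.2, 0.014, -0.14, 0, 0, 0, 0, 0.2, 0.017, -0.17, 0, 0, 0, 0, 0.2, 0.019, -0.195, 0, 0, 0, 0, 0.2, 0.021, -0.215, 0.005, 0, 0, 0, 0.2, 0.022, -0.225, 0.015, 0, 0, 0, 0.2, 0.022, -0.2266, 0.03, 0, 0, 0, 0.2, 0.022, -0.2266, 0.045, 0, 0, 0, 0.2, 0.022, -0.2266, 0.058, 0, 0, 0, 0.2, 0.022, -0.2266, 0.067, 0, 0, 0, 0.2, 0.022, -0.2266, 0.072, 0, 0, 0, 0.2, 0.022, -0.2266, 0.074, 0, 0, 0, 0.2, 0.022, -0.2266, 0.075, 0, 0, 0, 0.2, 0.022, -0.2266, 0.075, 0, 0, 0, 0.2])

```text
time_s: 10.5
eef_pos: [0.5302, -0.2702, 0.1904]
eef_rot: [0.0, 0.011, 1.0, -0.0]
wrist_force: [-0.2, -0.8, -4.4]
opening: 0.377
grasp_force: 60.1
```

carry_out(steps=[0, 0, 0.001, 0, 0, 0, 0.2, 0, 0, 0.002, 0, 0, 0, 0.2, 0, 0, 0.003, 0, 0, 0, 0.2, 0, 0, 0.003, 0, 0, 0, 0.2])

```text
time_s: 10.9
eef_pos: [0.5298, -0.2701, 0.1868]
eef_rot: [-0.0, 0.011, 1.0, 0.0]
wrist_force: [-1.3, -0.0, -3.6]
opening: 0.379
grasp_force: 60.1
```

carry_out(steps=[0, 0, 0.001, 0, 0, 0, 0.2, 0, 0, 0.001, 0, 0, 0, 0.2, 0, 0, 0.002, 0, 0, 0, 0.2, 0, 0, 0.002, 0, 0, 0, 0.2])

```text
time_s: 11.3
eef_pos: [0.5299, -0.2702, 0.1849]
eef_rot: [0.0, 0.011, 1.0, -0.0]
wrist_force: [0.3, 0.0, -4.0]
opening: 0.375
grasp_force: 60.2
```

carry_out(steps=[0, 0, 0.0005, 0, 0, 0, 0.2, 0, 0, 0.001, 0, 0, 0, 0.2, 0, 0, 0.0015, 0, 0, 0, 0.2, 0, 0, 0.0015, 0, 0, 0, 0.2])

```text
time_s: 11.7
eef_pos: [0.5301, -0.2703, 0.1848]
eef_rot: [0.0, 0.011, 1.0, -0.0]
wrist_force: [-3.1, 1.5, 6.6]
opening: 0.378
grasp_force: 61.3
```

carry_out(steps=[0, 0, -0.001, 0, 0, 0, 0.35, 0, 0, -0.001, 0, 0, 0, 0.45, 0, 0, -0.001, 0, 0, 0, 0.6, 0, 0, -0.001, 0, 0, 0, 0.8, 0, 0, -0.001, 0, 0, 0, 1, 0, 0, -0.005, 0, 0, 0, 1, 0, 0, -0.02, 0, 0, 0, 1, 0, 0, -0.05, 0, 0, 0, 1, 0, 0, -0.09, 0, 0, 0, 1, 0, 0, -0.125, 0, 0, 0, 1, 0, 0, -0.125, 0, 0, 0, 1])

```text
time_s: 12.8
eef_pos: [0.532, -0.2717, 0.3164]
eef_rot: [0.005, 0.011, 1.0, -0.004]
wrist_force: [0.3, -0.6, -0.9]
opening: 0.999
grasp_force: 0.0
```

```bash
python3 g.py .5045,.190,.31,3.12;  python3 - <<'E'
from h import *
a=ctrl.camera("scene");b=ctrl.camera("top")
cv2.imwrite("pics/sp.png",a[:,:,::-1]);cv2.imwrite("pics/tp.png",b[:,:,::-1])
a=a.copy();b=b.copy()
crop(a,115,335,140,260,3,"pics/a.png");crop(b,175,355,150,240,3,"pics/b.png")
A=cv2.imread("pics/a.png");Bm=cv2.imread("pics/b.png")
# overlay predicted disc/foot outlines
t=np.linspace(0,2*np.pi,60)
def ring(c,r,z): return np.c_[c[0]+r*np.cos(t),c[1]+r*np.sin(t),np.full(60,z)]
pin=np.array([.531,.073]);d=.12*np.array([-np.sin(.2223),np.cos(.2223)])
for c,r,z in[(pin-d,.043,.02),(pin+d,.042,.032),((.530,-.270),.042,.030)]:
    for img,n,o in((A,"scene",(115,140)),(Bm,"top",(175,150))):
        cv2.polylines(img,[np.int32((proj(n,ring(c,r,z))-o)*3+1)],True,(0,0,255),1)
w=max(A.shape[1],Bm.shape[1]);pad=lambda m:cv2.copyMakeBorder(m,0,0,0,w-m.shape[1],0)
m=np.vstack([pad(A),pad(Bm)]);print(m.shape);cv2.imwrite("pics/m5.png",cv2.resize(m,None,fx=.95,fy=.95))
E
```

```text
t12.80 pos [ 0.532  -0.2717  0.3164] psi 3.120 q [-0.67  0.21  1.54  0.    1.37 -2.22] F [ 0.3 -0.6 -0.9] op 0.999 gf 0.0
.5045,.190,.31,3.12 [0.0375 0.461  0.0026] [-0.007  0.01   0.   ]
(630, 660, 3)
```

View pics/m5.png

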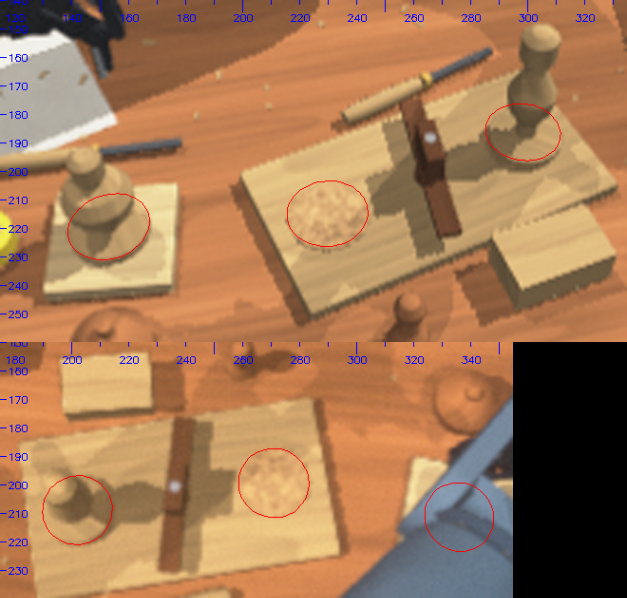

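The red outlines I predicted fit the cork disc (230,215 scene; 271,199 top), the finial's foot and the parked urn's foot (154,219 scene) to within about a pixel. The urn stands upright on the offcut. Next is the finial.

carry_out(steps=[0.002, 0.02, 0, 0, 0, 0, 1, 0.005, 0.06, 0, 0, 0, 0, 1, 0.008, 0.105, 0, 0, 0, 0, 1, 0.012, 0.15, 0, 0, 0, 0, 1, 0.015, 0.195, 0, 0, 0, 0, 1, 0.018, 0.24, 0, 0, 0, 0, 1, 0.022, 0.285, 0, 0, 0, 0, 1, 0.025, 0.33, 0, 0, 0, 0, 1, 0.028, 0.37, 0, 0, 0, 0, 1, 0.031, 0.41, 0, 0, 0, 0, 1, 0.033, 0.435, 0, 0, 0, 0, 1, 0.035, 0.455, 0, 0, 0, 0, 1, 0.035, 0.46, 0, 0, 0, 0, 1, 0.035, 0.46, 0, 0, 0, 0, 1, 0.035, 0.46, 0, 0, 0, 0, 1])

```text
time_s: 14.4
eef_pos: [0.5045, 0.19, 0.3077]
eef_rot: [-0.001, 0.011, 1.0, -0.0]
wrist_force: [-0.8, -0.3, -0.9]
opening: 1.0
grasp_force: 0.0
```

```bash
python3 g.py .5045,.190,.222,3.12
```

```text
t14.40 pos [0.5045 0.19   0.3077] psi 3.120 q [ 0.14  0.1   1.69 -0.    1.35 -1.41] F [-0.8 -0.3 -0.9] op 1.000 gf 0.0
.5045,.190,.222,3.12 [-0.0001  0.      0.0857] [-0.001 -0.001 -0.   ]
```

carry_out(steps=[0, 0, 0.03, 0, 0, 0, 1, 0, 0, 0.06, 0, 0, 0, 1, 0, 0, 0.08, 0, 0, 0, 0.9, 0, 0, 0.086, 0, 0, 0, 0.8, 0, 0, 0.086, 0, 0, 0, 0.7, 0, 0, 0.086, 0, 0, 0, 0.6, 0, 0, 0.086, 0, 0, 0, 0.5, 0, 0, 0.086, 0, 0, 0, 0.45, 0, 0, 0.086, 0, 0, 0, 0.4, 0, 0, 0.086, 0, 0, 0, 0.3, 0, 0, 0.086, 0, 0, 0, 0.25, 0, 0, 0.086, 0, 0, 0, 0.25, 0, 0, 0.086, 0, 0, 0, 0.25])

```text
time_s: 15.7
eef_pos: [0.5058, 0.191, 0.2242]
eef_rot: [0.002, 0.011, 1.0, 0.0]
wrist_force: [-0.6, 1.6, 6.0]
opening: 0.447
grasp_force: 59.8
```

```bash
python3 g.py;  python3 -c "
from bench import ctrl;print(ctrl.get_obs()['torque'])"
```

```text
t15.70 pos [0.5058 0.191  0.2242] psi 3.120 q [ 0.14  0.19  1.77  0.    1.18 -1.41] F [-0.6  1.6  6. ] op 0.447 gf 59.8
[ 0.1348316   0.05418436 -0.02362945]
```

carry_out(steps=[0, 0, -0.003, 0, 0, 0, 0.25, 0, 0, -0.008, 0, 0, 0, 0.25, 0, 0, -0.018, 0, 0, 0, 0.25, 0, 0, -0.035, 0, 0, 0, 0.25, 0, 0, -0.055, 0, 0, 0, 0.25, 0, 0, -0.075, 0, 0, 0, 0.25, 0, 0, -0.092, 0, 0, 0, 0.25, 0, 0, -0.1, 0, 0, 0, 0.25, -0.002, -0.008, -0.102, 0, 0, 0, 0.25, -0.006, -0.025, -0.102, 0, 0, 0, 0.25, -0.012, -0.05, -0.102, 0, 0, 0, 0.25, -0.02, -0.08, -0.102, 0, 0, 0, 0.25, -0.027, -0.11, -0.102, 0, 0, 0, 0.25, -0.035, -0.14, -0.102, 0, 0, 0, 0.25, -0.042, -0.17, -0.102, 0, 0, 0, 0.25, -0.049, -0.198, -0.102, 0, 0, 0, 0.25, -0.054, -0.218, -0.102, 0, 0, 0, 0.25, -0.057, -0.229, -0.102, 0, 0, 0, 0.25, -0.058, -0.233, -0.102, 0, 0, 0, 0.25, -0.058, -0.233, -0.102, 0, 0, 0, 0.25])

```text
time_s: 17.7
eef_pos: [0.5575, -0.0437, 0.3238]
eef_rot: [-0.001, 0.011, 1.0, 0.0]
wrist_force: [0.0, 0.6, -1.8]
opening: 0.446
grasp_force: 60.6
```

carry_out(steps=[0, 0, 0.008, 0, 0, 0, 0.25, 0, 0, 0.022, 0, 0, 0, 0.25, 0, 0, 0.042, 0, 0, 0, 0.25, 0, 0, 0.062, 0, 0, 0, 0.25, 0, 0, 0.08, 0, 0, 0, 0.25, 0, 0, 0.09, 0, 0, 0, 0.25, 0, 0, 0.095, 0, 0, 0, 0.25, 0, 0, 0.097, 0, 0, 0, 0.25, 0, 0, 0.098, 0, 0, 0, 0.25, 0, 0, 0.098, 0, 0, 0, 0.25])

```text
time_s: 18.7
eef_pos: [0.5582, -0.0437, 0.2271]
eef_rot: [0.001, 0.011, 1.0, -0.0]
wrist_force: [0.4, 0.6, -2.1]
opening: 0.443
grasp_force: 60.6
```

```bash
python3 g.py .5583,-.0434,.2242,3.12
```

```text
t18.70 pos [ 0.5582 -0.0437  0.2271] psi 3.120 q [-0.29  0.23  1.72  0.    1.2  -1.84] F [ 0.4  0.6 -2.1] op 0.443 gf 60.6
.5583,-.0434,.2242,3.12 [-0.0001  0.0003  0.0029] [-0.     0.001 -0.   ]
```

carry_out(steps=[0, 0, 0.001, 0, 0, 0, 0.25, 0, 0, 0.002, 0, 0, 0, 0.25, 0, 0, 0.0025, 0, 0, 0, 0.25, 0, 0, 0.003, 0, 0, 0, 0.25, 0, 0, 0.0035, 0, 0, 0, 0.25, 0, 0, 0.0035, 0, 0, 0, 0.25])

```text
time_s: 19.3
eef_pos: [0.5584, -0.0437, 0.2242]
eef_rot: [0.001, 0.011, 1.0, -0.0]
wrist_force: [-1.0, 1.7, 6.0]
opening: 0.447
grasp_force: 61.4
```

carry_out(steps=[0, 0, -0.001, 0, 0, 0, 0.45, 0, 0, -0.001, 0, 0, 0, 0.55, 0, 0, -0.001, 0, 0, 0, 0.7, 0, 0, -0.001, 0, 0, 0, 0.85, 0, 0, -0.001, 0, 0, 0, 1, 0, 0, -0.005, 0, 0, 0, 1, 0, 0, -0.02, 0, 0, 0, 1, 0, 0, -0.05, 0, 0, 0, 1, 0, 0, -0.08, 0, 0, 0, 1, 0, 0, -0.085, 0, 0, 0, 1, 0.002, -0.02, -0.085, 0, 0, 0, 1, 0.006, -0.06, -0.085, 0, 0, 0, 1, 0.011, -0.105, -0.085, 0, 0, 0, 1, 0.016, -0.15, -0.085, 0, 0, 0, 1, 0.02, -0.19, -0.085, 0, 0, 0, 1, 0.023, -0.22, -0.085, 0, 0, 0, 1, 0.0235, -0.227, -0.085, 0, 0, 0, 1, 0.0235, -0.227, -0.085, 0, 0, 0, 1, 0.0235, -0.227, -0.085, 0, 0, 0, 1])

```text
time_s: 21.2
eef_pos: [0.5294, -0.2691, 0.3079]
eef_rot: [-0.0, 0.011, 1.0, 0.0]
wrist_force: [-0.1, 0.8, -0.3]
opening: 0.995
grasp_force: 0.0
```

```bash
python3 g.py .530,-.2703,.183,3.12;  python3 - <<'E'
from h import *
a=ctrl.camera("scene")
crop(a,115,335,110,260,3,"pics/a.png")
A=cv2.imread("pics/a.png")
t=np.linspace(0,2*np.pi,60)
def ring(c,r,z): return np.c_[c[0]+r*np.cos(t),c[1]+r*np.sin(t),np.full(60,z)]
pin=np.array([.531,.073]);d=.12*np.array([-np.sin(.2223),np.cos(.2223)])
for c,r,z in[(pin-d,.042,.032),(pin+d,.043,.02)]:
    cv2.polylines(A,[np.int32((proj("scene",ring(c,r,z))-(115,110))*3+1)],True,(0,0,255),1)
cv2.imwrite("pics/m6.png",A)
E
```

```text
t21.20 pos [ 0.5294 -0.2691  0.3079] psi 3.120 q [-0.67  0.22  1.55  0.    1.37 -2.22] F [-0.1  0.8 -0.3] op 0.995 gf 0.0
.530,-.2703,.183,3.12 [-0.0006 -0.0013  0.1249] [ 0.001 -0.     0.   ]
```

View pics/m6.png

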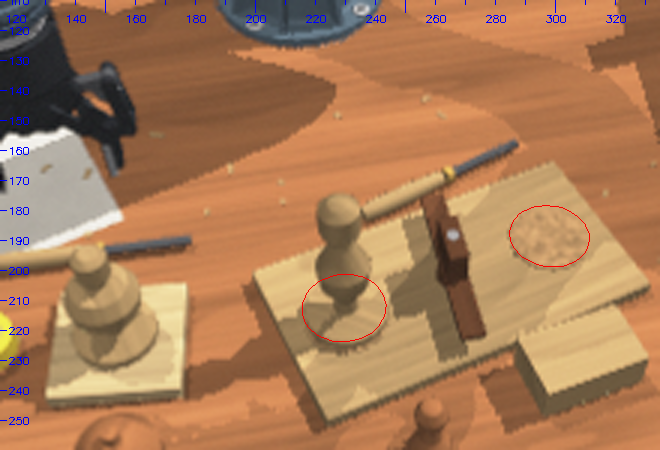

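The finial stands upright on disc_right inside the predicted ring (229,212). The bared disc_left at (298,189) matches its ring too, and the gripper is above the parked urn.

carry_out(steps=[-0.001, -0.001, 0.04, 0, 0, 0, 1, -0.001, -0.001, 0.08, 0, 0, 0, 1, -0.001, -0.001, 0.11, 0, 0, 0, 0.9, -0.001, -0.001, 0.122, 0, 0, 0, 0.8, -0.001, -0.001, 0.125, 0, 0, 0, 0.7, -0.001, -0.001, 0.125, 0, 0, 0, 0.6, -0.001, -0.001, 0.125, 0, 0, 0, 0.5, -0.001, -0.001, 0.125, 0, 0, 0, 0.4, -0.001, -0.001, 0.125, 0, 0, 0, 0.3, -0.001, -0.001, 0.125, 0, 0, 0, 0.2, -0.001, -0.001, 0.125, 0, 0, 0, 0.2, -0.001, -0.001, 0.125, 0, 0, 0, 0.2, -0.001, -0.001, 0.125, 0, 0, 0, 0.2])

```text
time_s: 22.55
eef_pos: [0.5313, -0.2713, 0.1851]
eef_rot: [0.001, 0.011, 1.0, -0.001]
wrist_force: [0.2, 2.6, 6.9]
opening: 0.379
grasp_force: 59.5
```

```bash
python3 g.py .530,-.2703,.39,3.12 .5055,.1905,.39,3.12
```

```text
t22.55 pos [ 0.5313 -0.2713  0.1851] psi 3.120 q [-0.67  0.36  1.65  0.    1.14 -2.22] F [0.2 2.6 6.9] op 0.379 gf 59.5
.530,-.2703,.39,3.12 [ 0.0007  0.0007 -0.2049] [-0.001  0.003 -0.   ]
.5055,.1905,.39,3.12 [ 0.0353  0.4609 -0.2056] [-0.001  0.003 -0.   ]
```

carry_out(steps=[0, 0, -0.003, 0, 0, 0, 0.2, 0, 0, -0.008, 0, 0, 0, 0.2, 0, 0, -0.018, 0, 0, 0, 0.2, 0, 0, -0.035, 0, 0, 0, 0.2, 0, 0, -0.058, 0, 0, 0, 0.2, 0, 0, -0.083, 0, 0, 0, 0.2, 0, 0, -0.11, 0, 0, 0, 0.2, 0, 0, -0.137, 0, 0, 0, 0.2, 0, 0, -0.162, 0, 0, 0, 0.2, 0, 0, -0.184, 0, 0, 0, 0.2, 0, 0, -0.199, 0, 0, 0, 0.2, 0, 0, -0.208, 0, 0, 0, 0.2, 0, 0, -0.21, 0, 0, 0, 0.2, 0, 0, -0.21, 0, 0, 0, 0.2])

```text
time_s: 23.95
eef_pos: [0.5301, -0.271, 0.3922]
eef_rot: [-0.0, 0.011, 1.0, 0.0]
wrist_force: [-0.4, -0.1, -3.9]
opening: 0.374
grasp_force: 60.0
```

```bash
python3 g.py .5050,.1900,.3915,3.12
```

```text
t23.95 pos [ 0.5301 -0.271   0.3922] psi 3.120 q [-0.67  0.17  1.44  0.    1.53 -2.22] F [-0.4 -0.1 -3.9] op 0.374 gf 60.0
.5050,.1900,.3915,3.12 [0.0352 0.4603 0.0011] [ 0.001 -0.001 -0.   ]
```

carry_out(steps=[0.001, 0.008, 0, 0, 0, 0, 0.2, 0.002, 0.024, 0, 0, 0, 0, 0.2, 0.004, 0.048, 0, 0, 0, 0, 0.2, 0.006, 0.077, 0, 0, 0, 0, 0.2, 0.008, 0.107, 0, 0, 0, 0, 0.2, 0.01, 0.137, 0, 0, 0, 0, 0.2, 0.013, 0.167, 0, 0, 0, 0, 0.2, 0.015, 0.197, 0, 0, 0, 0, 0.2, 0.017, 0.227, 0, 0, 0, 0, 0.2, 0.02, 0.257, 0, 0, 0, 0, 0.2, 0.022, 0.287, 0, 0, 0, 0, 0.2, 0.024, 0.317, 0, 0, 0, 0, 0.2, 0.026, 0.347, 0, 0, 0, 0, 0.2, 0.029, 0.377, 0, 0, 0, 0, 0.2, 0.031, 0.405, 0, 0, 0, 0, 0.2, 0.033, 0.43, 0, 0, 0, 0, 0.2, 0.034, 0.448, 0, 0, 0, 0, 0.2, 0.035, 0.457, 0, 0, 0, 0, 0.2, 0.035, 0.46, 0, 0, 0, 0, 0.2, 0.035, 0.46, 0, 0, 0, 0, 0.2])

```text
time_s: 25.95
eef_pos: [0.505, 0.1897, 0.3926]
eef_rot: [-0.0, 0.011, 1.0, -0.0]
wrist_force: [0.7, 0.1, -4.0]
opening: 0.378
grasp_force: 60.2
```

carry_out(steps=[0, 0, 0.008, 0, 0, 0, 0.2, 0, 0, 0.024, 0, 0, 0, 0.2, 0, 0, 0.046, 0, 0, 0, 0.2, 0, 0, 0.07, 0, 0, 0, 0.2, 0, 0, 0.095, 0, 0, 0, 0.2, 0, 0, 0.12, 0, 0, 0, 0.2, 0, 0, 0.143, 0, 0, 0, 0.2, 0, 0, 0.163, 0, 0, 0, 0.2, 0, 0, 0.179, 0, 0, 0, 0.2, 0, 0, 0.19, 0, 0, 0, 0.2, 0, 0, 0.196, 0, 0, 0, 0.2, 0, 0, 0.199, 0, 0, 0, 0.2, 0, 0, 0.201, 0, 0, 0, 0.2, 0, 0, 0.201, 0, 0, 0, 0.2])

```text
time_s: 27.35
eef_pos: [0.5057, 0.1896, 0.1923]
eef_rot: [0.0, 0.011, 1.0, 0.0]
wrist_force: [0.5, -0.3, -4.4]
opening: 0.378
grasp_force: 60.2
```

```bash
python3 g.py .5048,.1900,.1870,3.12
```

```text
t27.35 pos [0.5057 0.1896 0.1923] psi 3.120 q [ 0.14  0.23  1.79 -0.    1.12 -1.41] F [ 0.5 -0.3 -4.4] op 0.378 gf 60.2
.5048,.1900,.1870,3.12 [0.0009 0.0004 0.0053] [ 0.     0.001 -0.   ]
```

Contact is expected at about 0.187.

carry_out(steps=[0.001, 0.0005, 0.001, 0, 0, 0, 0.2, 0.001, 0.0005, 0.002, 0, 0, 0, 0.2, 0.001, 0.0005, 0.003, 0, 0, 0, 0.2, 0.001, 0.0005, 0.004, 0, 0, 0, 0.2, 0.001, 0.0005, 0.0045, 0, 0, 0, 0.2, 0.001, 0.0005, 0.005, 0, 0, 0, 0.2, 0.001, 0.0005, 0.0055, 0, 0, 0, 0.2, 0.001, 0.0005, 0.0055, 0, 0, 0, 0.2])

```text
time_s: 28.15
eef_pos: [0.5046, 0.1902, 0.1871]
eef_rot: [0.0, 0.011, 1.0, 0.0]
wrist_force: [-2.4, 1.0, 4.0]
opening: 0.374
grasp_force: 60.8
```

carry_out(steps=[0, 0, -0.001, 0, 0, 0, 0.4, 0, 0, -0.001, 0, 0, 0, 0.5, 0, 0, -0.001, 0, 0, 0, 0.7, 0, 0, -0.001, 0, 0, 0, 0.85, 0, 0, -0.001, 0, 0, 0, 1, 0, 0, -0.005, 0, 0, 0, 1, 0, 0, -0.02, 0, 0, 0, 1, 0, 0, -0.05, 0, 0, 0, 1, 0, 0, -0.09, 0, 0, 0, 1, 0, 0, -0.12, 0, 0, 0, 1, -0.005, -0.02, -0.12, 0, 0, 0, 1, -0.015, -0.06, -0.12, 0, 0, 0, 1, -0.024, -0.095, -0.12, 0, 0, 0, 1, -0.029, -0.116, -0.12, 0, 0, 0, 1, -0.029, -0.116, -0.12, 0, 0, 0, 1, -0.029, -0.116, -0.12, 0, 0, 0, 1])

```text
time_s: 29.75
eef_pos: [0.5308, 0.0733, 0.3066]
eef_rot: [-0.0, 0.012, 1.0, 0.0]
wrist_force: [-0.4, 0.5, 0.1]
opening: 1.0
grasp_force: 0.0
```

```bash
python3 g.py .5312,.0735,.127,3.12;  python3 - <<'E'
from h import *
a=ctrl.camera("scene")
crop(a,185,340,110,260,4,"pics/a.png")
A=cv2.imread("pics/a.png")
t=np.linspace(0,2*np.pi,60)
def ring(c,r,z): return np.c_[c[0]+r*np.cos(t),c[1]+r*np.sin(t),np.full(60,z)]
pin=np.array([.531,.073]);d=.12*np.array([-np.sin(.2223),np.cos(.2223)])
for c,r,z in[(pin-d,.042,.032),(pin+d,.042,.032)]:
    cv2.polylines(A,[np.int32((proj("scene",ring(c,r,z))-(185,110))*4+1)],True,(0,0,255),1)
cv2.imwrite("pics/m7.png",A)
E
```

```text
t29.75 pos [0.5308 0.0733 0.3066] psi 3.119 q [-0.08  0.09  1.7   0.    1.35 -1.63] F [-0.4  0.5  0.1] op 1.000 gf 0.0
.5312,.0735,.127,3.12 [-4.000e-04  1.000e-04  1.796e-01] [ 0.    -0.    -0.001]
```

View pics/m7.png

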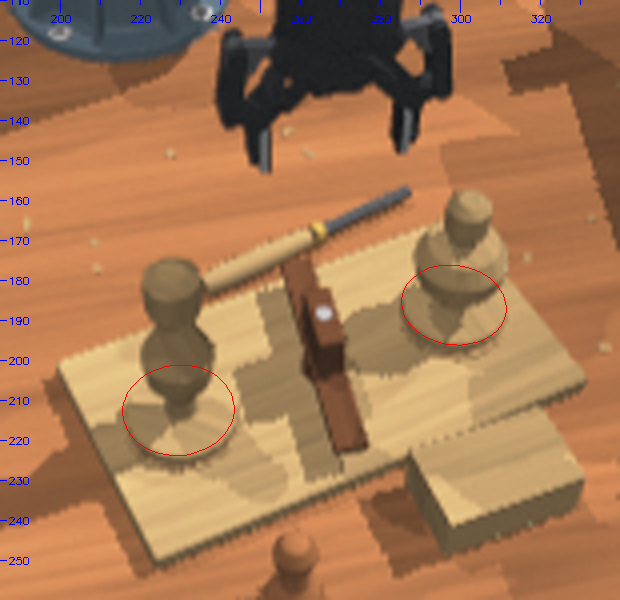

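Finial and urn stand upright on the swapped discs, both feet inside their rings: finial at (229,212), urn at (298,185). The keeper is untouched and lies under the open gripper. I pinch it and turn it back.

carry_out(steps=[0, 0, 0.04, 0, 0, 0, 1, 0, 0, 0.08, 0, 0, 0, 1, 0, 0, 0.115, 0, 0, 0, 1, 0, 0, 0.14, 0, 0, 0, 1, 0, 0, 0.158, 0, 0, 0, 0.8, 0, 0, 0.172, 0, 0, 0, 0.6, 0, 0, 0.18, 0, 0, 0, 0.5, 0, 0, 0.18, 0, 0, 0, 0.4, 0, 0, 0.18, 0, 0, 0, 0.3, 0, 0, 0.18, 0, 0, 0, 0.2, 0, 0, 0.18, 0, 0, 0, 0.1, 0, 0, 0.18, 0, 0, 0, 0.1, 0, 0, 0.18, 0, 0, 0, 0.1, 0, 0, 0.18, 0, 0, 0, 0.1])

```text
time_s: 31.2
eef_pos: [0.5315, 0.0736, 0.1275]
eef_rot: [0.001, 0.011, 1.0, 0.0]
wrist_force: [-0.7, 3.8, 6.5]
opening: 0.248
grasp_force: 59.4
```

```bash
python3 g.py .5310,.0735,.127,1.80
```

```text
t31.20 pos [0.5315 0.0736 0.1275] psi 3.120 q [-0.08  0.33  1.83  0.    0.99 -1.63] F [-0.7  3.8  6.5] op 0.248 gf 59.4
.5310,.0735,.127,1.80 [ 0.0005 -0.0002  0.0005] [1.00e-03 1.00e-03 1.32e+00]
```

carry_out(steps=[0, 0, 0, 0, 0, 0.06, 0.1, 0, 0, 0, 0, 0, 0.16, 0.1, 0, 0, 0, 0, 0, 0.26, 0.1, 0, 0, 0, 0, 0, 0.36, 0.1, 0, 0, 0, 0, 0, 0.46, 0.1, 0, 0, 0, 0, 0, 0.56, 0.1, 0, 0, 0, 0, 0, 0.66, 0.1, 0, 0, 0, 0, 0, 0.76, 0.1, 0, 0, 0, 0, 0, 0.86, 0.1, 0, 0, 0, 0, 0, 0.96, 0.1, 0, 0, 0, 0, 0, 1.06, 0.1, 0, 0, 0, 0, 0, 1.15, 0.1, 0, 0, 0, 0, 0, 1.22, 0.1, 0, 0, 0, 0, 0, 1.27, 0.1, 0, 0, 0, 0, 0, 1.3, 0.1, 0, 0, 0, 0, 0, 1.315, 0.1, 0, 0, 0, 0, 0, 1.315, 0.1, 0, 0, 0, 0, 0, 1.315, 0.1])

```text
time_s: 33.0
eef_pos: [0.5311, 0.0732, 0.1275]
eef_rot: [0.0, 0.62, 0.785, -0.0]
wrist_force: [-3.6, -0.0, 7.8]
opening: 0.247
grasp_force: 59.9
```

```bash
python3 g.py; python3 -c "
from bench import ctrl;print(ctrl.get_obs()['torque'])"
```

```text
t33.00 pos [0.5311 0.0732 0.1275] psi 1.804 q [-0.08  0.33  1.83 -0.    0.99 -0.32] F [-3.6 -0.   7.8] op 0.247 gf 59.9
[-0.03294668  0.60151047 -0.08312856]
```

carry_out(steps=[0, 0, 0, 0, 0, 0, 0.4, 0, 0, 0, 0, 0, 0, 0.7, 0, 0, 0, 0, 0, 0, 1, 0, 0, 0, 0, 0, 0, 1, 0, 0, 0, 0, 0, 0, 1, 0, 0, -0.02, 0, 0, 0, 1, 0, 0, -0.06, 0, 0, 0, 1, 0, 0, -0.1, 0, 0, 0, 1, 0, 0, -0.14, 0, 0, 0, 1, 0, 0, -0.18, 0, 0, 0, 1, -0.03, 0, -0.18, 0, 0, 0, 1, -0.08, 0, -0.18, 0, 0, 0, 1, -0.13, 0, -0.18, 0, 0, 0, 1, -0.18, 0, -0.18, 0, 0, 0, 1, -0.23, 0, -0.18, 0, 0, 0, 1, -0.28, 0, -0.18, 0, 0, 0, 1, -0.32, 0, -0.18, 0, 0, 0, 1, -0.34, 0, -0.18, 0, 0, 0, 1, -0.34, 0, -0.18, 0, 0, 0, 1, -0.34, 0, -0.18, 0, 0, 0, 1])

```text
time_s: 35.0
eef_pos: [0.6094, -0.2572, 0.3058]
eef_rot: [-0.001, 0.62, 0.785, 0.0]
wrist_force: [0.0, -0.1, 0.3]
opening: 1.004
grasp_force: 0.0
```

```bash
python3 g.py
python3 - <<'E'
from h import *
a=ctrl.camera("scene");b=ctrl.camera("top")
t=np.linspace(0,2*np.pi,60)
def ring(c,r,z): return np.c_[c[0]+r*np.cos(t),c[1]+r*np.sin(t),np.full(60,z)]
pin=np.array([.531,.073]);u=np.array([-np.sin(.2223),np.cos(.2223)]);w=np.array([u[1],-u[0]]);d=.12*u
bar=np.array([[*(pin+s*.095*u+r*.013*w),.045] for s,r in((1,1),(1,-1),(-1,-1),(-1,1))])
out=[]
for im,n,o,s in((a,"scene",(185,130),(155,125)),(b,"top",(175,155),(155,90))):
    crop(im,o[0],o[0]+s[0],o[1],o[1]+s[1],4,"pics/a.png");A=cv2.imread("pics/a.png")
    A=A[:, :]
    for c in(pin-d,pin+d): cv2.polylines(A,[np.int32((proj(n,ring(c,.042,.032))-o)*4+1)],True,(0,0,255),1)
    cv2.polylines(A,[np.int32((proj(n,bar)-o)*4+1)],True,(255,0,0),1);out.append(A)
cv2.imwrite("pics/m8.png",cv2.resize(np.vstack(out),None,fx=.69,fy=.69,interpolation=3))
E
```

```text
t35.00 pos [ 0.6094 -0.2572  0.3058] psi 1.804 q [-0.58  0.37  1.37  0.    1.4  -0.81] F [ 0.  -0.1  0.3] op 1.004 gf 0.0
```

View pics/m8.png

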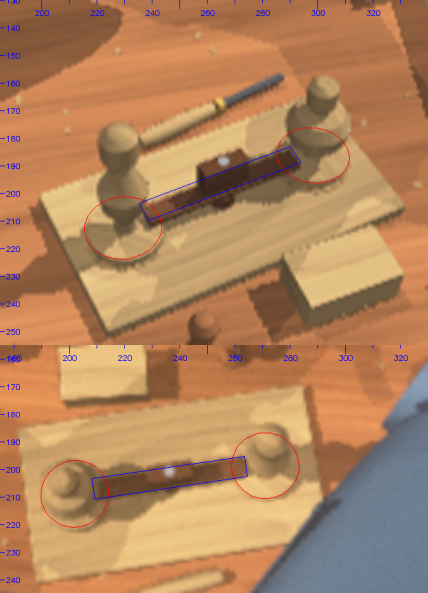

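Both pieces stand upright in their rings: finial foot at (229,212), urn foot at (298,185). The keeper lies on the angle-0 outline over both feet, and the gripper is clear, so I hand in.

```bash
python3 -c "
from bench import ctrl;print(ctrl.hand_in())"
```

```text
the job is handed in; nothing more can be done
None
```

The job is handed in at about 35 s: the finial and urn have swapped discs and stand upright there, and the keeper lies back over both feet; the hand-in gave no verdict.

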